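# Roll the brass bushing up the feed gutter to its stop

## Robot

A 6-joint arm with a two-finger parallel gripper is mounted at the origin on a cart in front of the work surface, level with it; the furniture and walls round the work are solid. World frame = base frame: x ahead of the robot, y to its left, z up, the work surface at z = 0. Lengths are in mm, angles in rad, forces in N, time in s.
With the tool pointing down it reaches from about 325 to 775 mm from the base axis. Payload 5.5 kg.
Tool frame: the origin (TCP) lies midway between the tips of the shut fingers; the grasp point (between the pads) lies 19 mm behind it; z points along the fingers, y is the line along which they close (so a half turn about z gives the same grasp; the last joint's range is limited). The gripper opens to 88 mm and grips with 3 to 60 N. Pads are 20 mm wide; open, the fingers measure 115 mm over their backs; the gripper's body (75 mm by 178 mm) begins 61 mm behind the grasp point.
Start: joints at [-1.217, 0.091, 1.231, -0, 1.82, -0.057], TCP at [239.607, -550.095, 222.631] pointing down, gripper open.
Joint ranges: [-2.87, 2.87], [-0.86, 2.18], [0.17, 2.46], [-1.51, 4.65], [0.06, 2.69], [-2.65, 2.65]. Speed limits (rad/s): [2.57, 2.57, 3.01, 3.14, 3.14, 3.14].

## Interface

Orientations are given as a unit quaternion [x, y, z, w].
In Python, from station import * gives the robot as it stands. The module is installed in compiled form; this text tells all that it offers.
- The arm moves only by the tool move_arm, never from a script. Its argument "motion" is a list of rows, each a list of 6 numbers: the shift along the tool's x, y, z in cm, then the turn, a rotation vector about the tool's x, y, z in degrees. A call has 1 to 8 rows; each row shifts and turns the commanded pose from where the row before left it, along the tool's axes as they then stand; what a row does not reach is not made up. A row lasts 1/10 s, in which the tool goes at most 50 mm and 8.59 degrees, less where a joint would pass 70% of its speed; a pose out of reach is approached as far as the arm can. A call is refused whole if a number of a shift passes 5 or a number of a turn 8.59, either way. A call with a gripper value outside its range is refused whole. "hand" is the opening, from 0 (shut) to 1 (fully open), set as the call begins (left out, the last holds). The fingers move at their own pace and stop on an object; "squeeze" is the grip in N (left out, the last holds). Time passes only in rows, so rows that do not move let the fingers close. It gives the time, the measured TCP pose, the force, the opening and the grip force at its end, in the units of the state.
- sense(): the state, without advancing time (a new reading comes with each control period).
- read_camera(name): name is "side" or "top" or "wrist"; returns a dict with "img" (420x560x3 uint8, red, green, blue), "fovy" (degrees; the focal length in pixels is half the picture's height over the tangent of half this angle, whatever the lens; pixels are square), "cx", "cy" (the principal point, pixels), "dist" ([k1, k2, p1, p2, k3] as OpenCV has them; the pictures are not rectified), "camera_from_world" (4x4, takes a point from world to camera coordinates). Camera axes: x right, y down, z forward; pixel columns grow to the right and rows downward; lengths in mm; the calibration is good to about 2 mm. A picture is of the moment at which its call begins. There is no depth.
- hand_in(): hands the job in; it is judged then, once.
The state is a dict: "t": time; "qpos": joint angles; "qvel": joint speeds; "joint_efforts": joint torques, N m; "ee_pos": TCP position; "ee_rot": TCP orientation; "wrist_force": force on the tool from outside, world axes, zero at the start; "moment": the same for the moment, N m; "finger_gap": finger opening in mm; "grip_force": force on a finger pad.
Only numpy, scipy, OpenCV 4.12 (cv2) and the standard library are available. Lean on these libraries where they do the work, as an engineer would, in place of code of your own. Each camera call takes 0.05 s, during which the arm holds its last target. There are 200 camera calls.

## Task

In the two-lane sloped feed gutter, push the brass bushing up its lane with closed fingertips, gently and keeping behind it all the way, until it drops over the crest into the seat against the black end stop and cannot roll back. Do not grip it or pick it up, leave the steel bearing at the bottom of the other lane, and disturb nothing else; then take the hand away.

Things in the scene. Friction and masses are not known exactly. Their poses are not given: they have to be found in the camera images.
- gutter: Fixed grey and aluminium feed gutter, base 196 x 150 mm, 66 mm high, two parallel sloped lanes. Origin on the table under it; x level, towards the high end; y across the lanes; z up. Lane centre lines y = +35 and -35 mm; lanes 46 mm wide inside, side walls 4 mm thick, 12 mm over the floor. A low lip at x = -95 mm rises 7 mm over the floor; a part resting on it has its axis at x = -84, z = 38 mm.
- gutter_crest (a point): Crest of the floor, midway between the lanes (gutter x = 45, y = 0, z = 45 mm). The floor climbs to it at 10 degrees; behind it the floor drops 4 mm into the seat. A part let go before the crest rolls back to the low lip.
- gutter_seat (a point): Midway between the lanes (gutter x = 59, y = 0, z = 56 mm), where the axis of a fully seated part passes. The seat floor leans to the black end stop, whose face is at gutter x = 75 mm and top at z = 66 mm.
- brass_bushing: Loose plain brass bushing, 32 mm diameter, 42 mm long, about 0.15 kg, lying across one of the two lanes (which one varies) and resting against the low lip. Origin at its centre, on its axis; its y axis is its own axis, lying along the gutter's y, and it turns about it as it rolls. A few N move it. A tip that meets it above its axis wedges it down instead of rolling it.
- steel_bearing: Loose steel bearing of the same size with two dark grooves and black end seals, lying against the low lip of the other lane. Origin at its centre. It is to stay there.
- vial_blue_cap: Loose bystander: capped sample vial with amber content and blue cap, 28 dia x 52 mm, standing on the table; origin at the centre of its underside.
- lens: Loose bystander: black round auxiliary lens, 52 dia x 34 mm, standing on the table; origin at the centre of its underside.
- tape_ring: Loose bystander: roll of blue tape, 68 dia x 18 mm, standing on the table; origin at the centre of its underside.
- dish: Loose bystander: round grey parts dish, 75 dia x 20 mm, standing on the table; origin at the centre of its underside.
- cap: Loose bystander: black rubber eyepiece cap, 34 dia x 12 mm, standing on the table; origin at the centre of its underside.
- gutter_slope (a point): Point on the gutter's floor line at the low lip, midway between the lanes (gutter x = -95, y = 0, z = 20 mm); x points up along the sloped floor, z square off it. The bushing's axis is 16 mm above this floor.
Things that resemble listed ones, but are neither listed nor needed, are in the scene too. Of the things that look like the gutter, take the one that is farthest from the robot's base at the start.

How it is judged (in metres and radians):
On the way, in this order (a step that is already met when the one before it is completed fails the run):
1. the brass bushing is on the upper half of the slope with the hand pushing it (x of brass_bushing in the frame of gutter between -0.015 and 0.045 m and (contact force between brass_bushing and the fingers above 0.05 N or contact force between brass_bushing and the arm above 0.05 N)), for 0.05 s.
2. the brass bushing lies in the seat against the end stop (x of brass_bushing in the frame of gutter between 0.055 and 0.063 m and z of brass_bushing in the frame of gutter between 0.0527 and 0.0597 m and angle between the y axis of brass_bushing and the y axis of gutter, either way round below 0.15 rad), for 0.2 s.
At the end, for the whole second after the job is handed in: The brass bushing lies at rest in the seat of its lane: its axis within 4 mm along x and 3.5 mm in height of the seated position, square across the lane within 0.15 rad; the steel bearing is within 10 mm of where it was (all of step 2 and distance of steel_bearing from where it was at the start of the episode below 0.01 m and linear speed of brass_bushing below 0.02 m/s); the robot touches nothing.
It fails at once if the brass bushing is lifted more than 10 mm off the gutter floor (z of brass_bushing in the frame of gutter_slope above 0.026 m).
It fails at once if the brass bushing is squeezed or pushed with more than 25 N (contact force between brass_bushing and the fingers above 25 N or contact force between brass_bushing and the arm above 25 N).
It fails at once if the hand reaches down over the brass bushing with a finger on either side, as for a grasp (horizontal distance between the grasp point and brass_bushing below 0.012 m and distance between the grasp point and brass_bushing below 0.031 m).
It fails at once if the steel bearing is moved more than 25 mm (distance of steel_bearing from where it was at the start of the episode above 0.025 m).
It fails at once if a bystander is moved more than 20 mm (distance of any of vial_blue_cap, lens, tape_ring, dish, cap from where it was at the start of the episode above 0.02 m).
It also fails if it takes over 38 s, if anything falls off the work surface, if the arm or the gripper's body presses on something with over 40 N, if the wrist force passes 120 N, or if a joint passes its speed limit or range.

## Working session

There is one attempt and no reset: what is moved stays moved. The work goes in short steps, Python scripts to look and compute and a tool call to move; the robot and the scene stay as the last step left them, time stands still between calls to the robot, and variables do not carry over. Pictures are saved under pics/ and viewed, at most 10 in all, crops included, and the job is handed in when it is done.

Besides the shell and the picture viewer there is one more tool, called after "Request:" by a JSON object that holds its "name" and its "arguments", one argument or row to a line. move_arm: Moves the arm, as the interface text tells. Its arguments: {"type":"object","properties":{"motion":{"type":"array","items":{"type":"array","items":{"type":"number"}}},"hand":{"type":"number"},"squeeze":{"type":"number"}},"required":["motion"]}

```bash
mkdir -p pics; cat > h.py <<'E'
from station import *
import numpy as np, cv2
def K(c):
    f=c['img'].shape[0]/2/np.tan(np.radians(c['fovy'])/2)
    return np.array([[f,0,c['cx']],[0,f,c['cy']],[0,0,1]])
def ray(c,uv):
    p=cv2.undistortPoints(np.array(uv,float).reshape(-1,1,2),K(c),np.array(c['dist'],float))[:,0]
    T=np.array(c['camera_from_world']);R=T[:3,:3];o=-R.T@T[:3,3]
    d=np.c_[p,np.ones(len(p))]@R
    return o,d
def onz(c,uv,z):
    o,d=ray(c,uv); z=np.broadcast_to(z,len(d))
    return o+d*((z-o[2])/d[:,2])[:,None]
def proj(c,P):
    T=np.array(c['camera_from_world'])
    return cv2.projectPoints(np.array(P,float).reshape(-1,1,3),cv2.Rodrigues(T[:3,:3])[0],T[:3,3],K(c),np.array(c['dist'],float))[0][:,0]
def save(n,img): cv2.imwrite(f'pics/{n}.png',img[...,::-1])
E
python3 - <<'E'
from h import *
import pickle
np.set_printoptions(suppress=True,precision=3)
cs={n:read_camera(n) for n in('top','side')}
pickle.dump(cs,open('c0.pkl','wb'))
for n,c in cs.items():
    save(n+'0',c['img']); T=np.array(c['camera_from_world']); print(n,c['fovy'],c['dist'],-T[:3,:3].T@T[:3,3],T[:3,:3])
print(sense())
E
```

```text
top 46.39454478705666 [0. 0. 0. 0. 0.] [ 506.448   55.162 1325.906] [[-0.006 -1.    -0.001]
 [-0.996  0.006 -0.092]
 [ 0.092  0.    -0.996]]
side 47.85136876727988 [0.038 0.    0.    0.    0.   ] [  -81.443 -1042.972   988.755] [[ 0.843 -0.538  0.003]
 [-0.307 -0.485 -0.819]
 [ 0.442  0.689 -0.574]]
{'t': 0.1, 'qpos': array([-1.217,  0.092,  1.232,  0.   ,  1.82 , -0.057]), 'qvel': array([ 0.   ,  0.   , -0.003, -0.001,  0.   , -0.   ]), 'joint_efforts': array([  0.003, -44.786, -40.757,   0.07 ,   0.028,  -0.   ]), 'ee_pos': array([ 239.523, -549.838,  221.655]), 'ee_rot': array([ 0.979,  0.204, -0.   , -0.001]), 'wrist_force': array([-0.32 ,  0.699,  0.648]), 'moment': array([ 0.046, -0.043, -0.01 ]), 'grip_force': 0.0, 'finger_gap': 87.58706813674556}
```

View pics/top0.png

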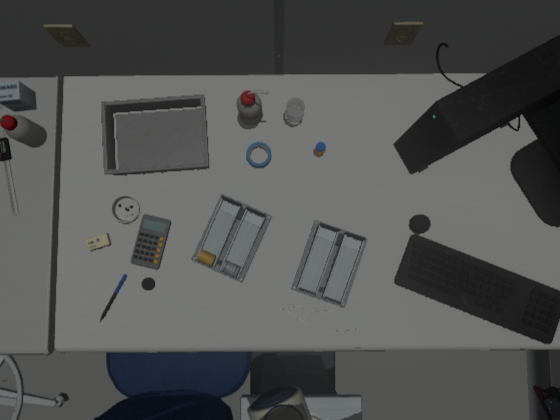

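View pics/side0.png

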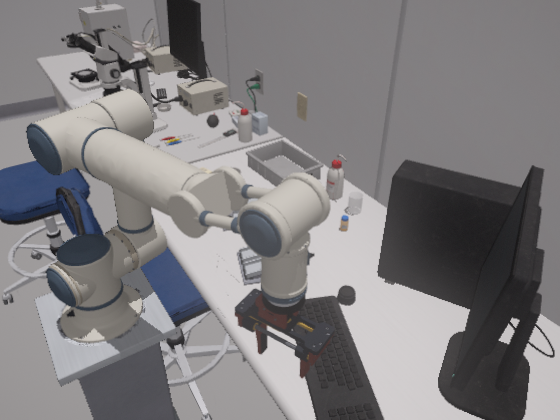

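The top view shows two gutters: A at (232,238), holding the brass part (206,258) and the steel part (229,269), and B at (330,262), empty and nearer to the base at about (285,395). A fits because it is the farther one and it holds the parts. I'll confirm that in an enlarged crop.

```bash
python3 - <<'E'
from h import *
import pickle
np.set_printoptions(suppress=True,precision=1)
cs=pickle.load(open('c0.pkl','rb'));c=cs['top']
im=c['img'][185:310,180:380]
im=np.clip(im.astype(float)*1.5,0,255).astype(np.uint8)
save('cropA',cv2.resize(im,None,fx=4,fy=4,interpolation=cv2.INTER_CUBIC))
print(onz(c,[(232,238),(330,262)],40))
h=cv2.cvtColor(c['img'],cv2.COLOR_RGB2HSV)
m=cv2.inRange(h,(10,90,60),(28,255,255))
n,l,s,ce=cv2.connectedComponentsWithStats(m)
for i in range(1,n):
  if s[i,4]>15: print(s[i],ce[i])
E
```

```text
[[565.6 176.2  40. ]
 [501.4 -79.9  40. ]]
[198 250  18  16 176] [205.9 257.5]
```

View pics/cropA.png

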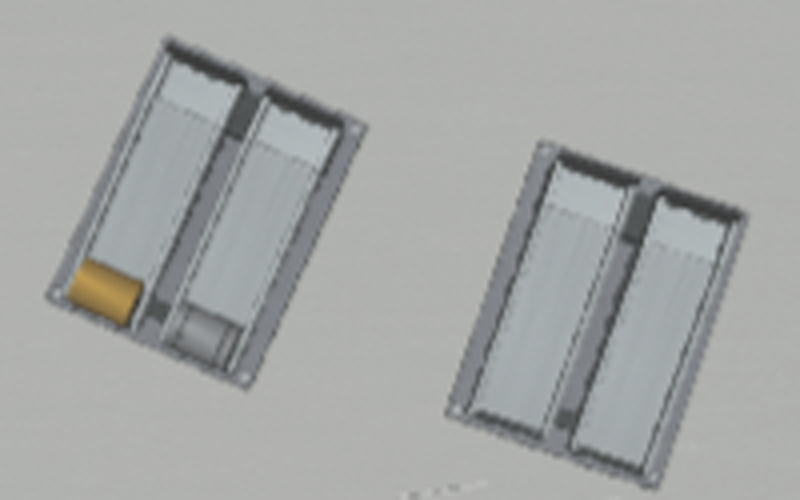

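Crop: gutter A has the brass bushing in its left lane at crop (105,292), the steel bearing with grooves in its right lane at (200,335), and the seats and end stop at the upper end. Gutter B is empty. A is confirmed.

```bash
cat >> h.py <<'E'
def rigid2(A,B):
    A=np.array(A,float);B=np.array(B,float);a=A.mean(0);b=B.mean(0);H=(A-a).T@(B-b)
    t=np.arctan2(H[0,1]-H[1,0],H[0,0]+H[1,1]);R=np.array([[np.cos(t),-np.sin(t)],[np.sin(t),np.cos(t)]])
    return t,b-R@a,R
E
python3 - <<'E'
from h import *
import pickle
np.set_printoptions(suppress=True,precision=1)
cs=pickle.load(open('c0.pkl','rb'));c=cs['top']
# outline of gutter A by difference from the table colour
g=cv2.cvtColor(c['img'],cv2.COLOR_RGB2LAB).astype(int)
bg=g[215,285];print('bg',bg,g[278,240])
d=np.abs(g-bg).sum(2)[185:310,180:290]
m=(d>14).astype(np.uint8); m=cv2.morphologyEx(m,cv2.MORPH_CLOSE,np.ones((5,5)))
cn=max(cv2.findContours(m,0,1)[0],key=cv2.contourArea)
r=cv2.minAreaRect(cn);print('rect',r); b=cv2.boxPoints(r)+[180,185];print(b)
for z in(0,4,66):
  P=onz(c,b,z);print(z,P[:,:2].tolist(),np.linalg.norm(np.diff(P,axis=0),axis=1))
uv=np.array([(50,297),(166,37),(368,125),(247,390)])/4+[180,185]-.375
# order low-left, high-left, high-right, low-right
G=[(-98,75),(98,75),(98,-75),(-98,-75)]
for z in(0,5):
  P=onz(c,uv,z)[:,:2];t,o,R=rigid2(G,P);print(z,np.degrees(t),o,'res',P-(np.array(G)@R.T+o))
B=onz(c,[(205.9,257.5)],40)[0];print('brass',B,R.T@(B[:2]-o))
S=onz(c,[(180+200/4,185+335/4)],40)[0];print('steel',S,R.T@(S[:2]-o))
E
```

```text
bg [127 127 129] [107 127 126]
rect ((51.173763275146484, 52.61238098144531), (56.638511657714844, 74.41670989990234), 24.145540237426758)
[[190.1 260. ]
 [220.6 192.1]
 [272.2 215.2]
 [241.8 283.1]]
0 [[508.84321214096246, 292.7167874417779], [692.9440378395759, 211.58718162953585], [628.6047006003281, 70.8236453156941], [446.131223663566, 153.36947852815604]] [201.2 154.8 200.3]
4 [[508.8359860296658, 292.00013225937994], [692.3814154248394, 211.11527865287445], [628.2361774240542, 70.77639848835285], [446.31318739674475, 153.07320701308407]] [200.6 154.3 199.7]
66 [[508.72398130456787, 280.8919769322112], [683.6607679964225, 203.80078251462243], [622.5240681918091, 70.04407266456369], [449.1336252610155, 148.4809985294683]] [191.2 147.1 190.3]
0 -24.37456250430786 [568.9 181.1] res [[ 1.2 -2.5]
 [-1.1  1.1]
 [-0.3  0.2]
 [ 0.2  1.3]]
5 -24.374562504307864 [568.6 180.6] res [[ 1.4 -2.9]
 [-1.6  0.9]
 [-0.5  0.6]
 [ 0.7  1.4]]
brass [515.  244.3  40. ] [-75.2  35.9]
steel [485.4 181.2  40. ] [-76.1 -33.8]
```

```bash
cat >> h.py <<'E'
from scipy.spatial.transform import Rotation as Ro
def plan(p0,q0,p1,R1,n):
    """equal rows from pose0 to pose1, tool-axes cm / deg"""
    p=np.array(p0,float);R=Ro.from_quat(q0);r=(R.inv()*R1).as_rotvec()/n
    out=[];d=(np.array(p1)-p)/n
    for i in range(n):
        out.append(np.round(np.r_[R.inv().apply(d)/10,np.degrees(r)],2).tolist()); R=R*Ro.from_rotvec(r)
    return out
def down(yaw,tilt=0):
    """tool down, tool x at world yaw (deg), then tilt deg about tool y"""
    return Ro.from_euler('z',yaw,degrees=True)*Ro.from_euler('x',180,degrees=True)*Ro.from_euler('y',tilt,degrees=True)
E
python3 - <<'E'
from h import *
s=sense()
for r in plan(s['ee_pos'],s['ee_rot'],[465,266,230],down(155.6),20): print(r)
E
```

```text
[2.66, -3.29, -0.04, -0.0, -0.01, -6.6]
[3.02, -2.96, -0.04, -0.0, -0.01, -6.6]
[3.34, -2.59, -0.04, -0.0, -0.01, -6.6]
[3.62, -2.19, -0.04, -0.0, -0.01, -6.6]
[3.85, -1.76, -0.04, -0.0, -0.01, -6.6]
[4.03, -1.31, -0.04, -0.0, -0.01, -6.6]
[4.15, -0.84, -0.04, -0.0, -0.01, -6.6]
[4.22, -0.35, -0.04, -0.0, -0.01, -6.6]
[4.23, 0.13, -0.04, -0.0, -0.01, -6.6]
[4.19, 0.62, -0.04, -0.0, -0.01, -6.6]
[4.09, 1.1, -0.04, -0.0, -0.01, -6.6]
[3.93, 1.56, -0.04, -0.0, -0.01, -6.6]
[3.73, 2.0, -0.04, -0.0, -0.01, -6.6]
[3.47, 2.42, -0.04, -0.0, -0.01, -6.6]
[3.17, 2.8, -0.04, -0.0, -0.01, -6.6]
[2.83, 3.15, -0.04, -0.0, -0.01, -6.6]
[2.45, 3.45, -0.04, -0.0, -0.01, -6.6]
[2.04, 3.71, -0.04, -0.0, -0.01, -6.6]
[1.6, 3.92, -0.04, -0.0, -0.01, -6.6]
[1.13, 4.08, -0.04, -0.0, -0.01, -6.6]
```

Request:
{"name": "move_arm", "arguments": {
  "motion": [
    [2.7, -3.3, 0, 0, 0, -6.6],
    [3.0, -3.0, 0, 0, 0, -6.6],
    [3.3, -2.6, 0, 0, 0, -6.6],
    [3.6, -2.2, 0, 0, 0, -6.6],
    [3.9, -1.8, 0, 0, 0, -6.6],
    [4.0, -1.3, 0, 0, 0, -6.6],
    [4.2, -0.8, 0, 0, 0, -6.6]
  ],
  "hand": 0,
  "squeeze": 5
}}

```text
t: 0.8
ee_pos: [318.4, -262.0, 222.2]
ee_rot: [0.819, 0.573, 0.0, -0.0]
wrist_force: [1.0, -0.1, -0.2]
finger_gap: 35.4
grip_force: 0.0
```

Request:
{"name": "move_arm", "arguments": {
  "motion": [
    [4.2, -0.4, 0, 0, 0, -6.6],
    [4.2, 0.1, 0, 0, 0, -6.6],
    [4.2, 0.6, 0, 0, 0, -6.6],
    [4.1, 1.1, 0, 0, 0, -6.6],
    [3.9, 1.6, 0, 0, 0, -6.6],
    [3.7, 2.0, 0, 0, 0, -6.6],
    [3.5, 2.4, 0, 0, 0, -6.6]
  ]
}}

```text
t: 1.5
ee_pos: [396.7, 23.2, 222.4]
ee_rot: [0.528, 0.849, -0.0, 0.0]
wrist_force: [0.6, -0.9, 0.3]
finger_gap: 0.2
grip_force: 0.0
```

Request:
{"name": "move_arm", "arguments": {
  "motion": [
    [3.2, 2.8, 0, 0, 0, -6.6],
    [2.8, 3.2, 0, 0, 0, -6.6],
    [2.5, 3.5, 0, 0, 0, -6.6],
    [2.0, 3.7, 0, 0, 0, -6.6],
    [1.6, 3.9, 0, 0, 0, -6.6],
    [1.1, 4.1, 0, 0, 0, -6.6],
    [0, 0, 0, 0, 0, 0]
  ]
}}

```text
t: 2.2
ee_pos: [465.4, 270.5, 220.1]
ee_rot: [0.208, 0.978, -0.001, -0.002]
wrist_force: [-0.1, -0.5, -1.2]
finger_gap: 0.4
grip_force: 0.0
```

```bash
python3 - <<'E'
from h import *
import pickle
np.set_printoptions(suppress=True,precision=1)
s=sense();c=read_camera('wrist');d=read_camera('side');pickle.dump({'wrist':c,'side':d},open('c1.pkl','wb'));save('wrist1',c['img'])
im=cv2.resize(d['img'][150:290,190:390],None,fx=4,fy=4,interpolation=cv2.INTER_CUBIC);save('side1',im)
T=np.array(c['camera_from_world']);print(s['t'],s['ee_pos'],s['qpos'],s['wrist_force'],s['finger_gap'],-T[:3,:3].T@T[:3,3],T[:3,:3],c['fovy'],c['dist'])
E
```

```text
2.2 [465.4 270.5 220.1] [ 0.5 -0.1  1.4  0.   1.8 -0.7] [-0.1 -0.5 -1.2] 0.39930296051469505 [407.  297.2 383.4] [[ 0.4  0.9 -0. ]
 [ 0.9 -0.4  0.2]
 [ 0.2 -0.1 -1. ]] 60.730488025680785 [-0.  0.  0.  0.  0.]
```

View pics/wrist1.png

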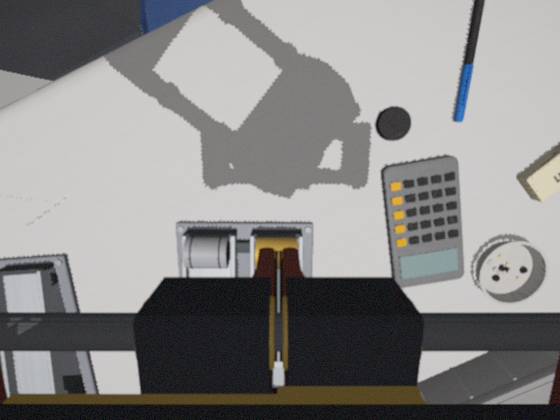

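View pics/side1.png

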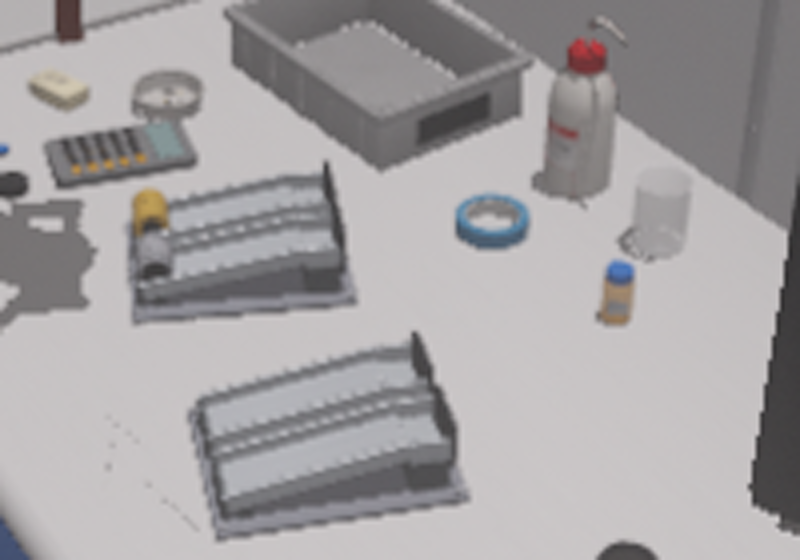

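Wrist view: the gutter's low edge runs from (178,223) to (313,223), with steel at (208,250) and brass at (276,243) behind the shut fingers. Side crop: gutter A's plate has its near corners at crop (133,318) and (355,300), and the brass is at (150,210).

```bash
python3 - <<'E'
from h import *
import pickle
np.set_printoptions(suppress=True,precision=1)
c=pickle.load(open('c1.pkl','rb'));w=c['wrist'];sd=c['side']
for z in(0,5):
  P=onz(w,[(178,222.5),(313,222.5)],z)[:,:2];v=P[0]-P[1];print(z,P,'len',np.linalg.norm(v),'yaw',np.degrees(np.arctan2(v[1],v[0]))+90,'mid',P.mean(0))
  Q=onz(sd,np.array([(133,319),(355,301)])/4+[190,150]-.375,z)[:,:2];v=Q[1]-Q[0];print('  side',Q,'len',np.linalg.norm(v),'yaw',np.degrees(np.arctan2(v[1],v[0])))
for n,k in(('wrist',w),('side',sd)):
  h=cv2.cvtColor(k['img'],cv2.COLOR_RGB2HSV);m=cv2.inRange(h,(12,110,60),(28,255,255))
  N,l,s,ce=cv2.connectedComponentsWithStats(m)
  for i in range(1,N):
    if s[i,4]>40: print(n,s[i],ce[i],onz(k,[ce[i]],38)[0])
E
```

```text
0 [[453.5 154.3]
 [514.5 290.7]] len 149.3941121970082 yaw -24.05977888817219 mid [484.  222.5]
  side [[456.8 162.2]
 [632.8  81.8]] len 193.53058662877524 yaw -24.561431829433246
5 [[452.9 156.2]
 [513.1 290.8]] len 147.44575773510232 yaw -24.059778888172147 mid [483.  223.5]
  side [[454.1 156.1]
 [629.2  76.1]] len 192.55192916686912 yaw -24.561431829433282
wrist [390 182  11   9  82] [395.2 185.8] [502.3 378.5  38. ]
wrist [391 196  12   9  80] [396.6 200.3] [516.4 374.9  38. ]
wrist [393 210  11  10  81] [398.  214.6] [530.7 371.4  38. ]
wrist [395 224  10   9  76] [399.4 228.4] [544.7 367.9  38. ]
wrist [255 237  43  31 659] [273.8 246.3] [510.6 245.4  38. ]
wrist [396 238  11   9  73] [400.9 242. ] [558.7 364.5  38. ]
wrist [269 295   6  76 377] [271.2 331.6] [597.7 203.2  38. ]
wrist [282 295   6  76 378] [284.8 331.6] [603.7 216.6  38. ]
wrist [   3  386  422   19 5222] [246.3 396.7] [661.8 143.1  38. ]
side [224 198   7   9  46] [226.8 201.2] [524.5 259.2  38. ]
```

```bash
cat >> h.py <<'E'
YAW=-24.3;O=np.array([572,182.5]);_a=np.radians(YAW);RG=np.array([[np.cos(_a),-np.sin(_a)],[np.sin(_a),np.cos(_a)]])
def g2w(x,y,z): return np.r_[O+RG@[x,y],z]
def w2g(p): return np.r_[RG.T@(np.array(p[:2])-O),p[2]]
RT=down(YAW+180,-12)
E
python3 - <<'E'
from h import *
np.set_printoptions(suppress=True,precision=2)
s=sense();print(w2g(s['ee_pos']))
a=plan(s['ee_pos'],s['ee_rot'],g2w(-150,35,75),RT,6)
for r in a: print(r)
print(RT.apply([0,0,1]), RT.inv().apply(np.r_[RG@[1,0],0]),RT.inv().apply([0,0,1]))
E
```

```text
[-132.12   33.23  221.51]
[0.29, 0.03, 2.44, -0.02, -2.01, -0.02]
[0.38, 0.03, 2.43, -0.02, -2.01, -0.02]
[0.47, 0.03, 2.42, -0.02, -2.01, -0.02]
[0.55, 0.03, 2.4, -0.02, -2.01, -0.02]
[0.63, 0.03, 2.38, -0.02, -2.01, -0.02]
[0.72, 0.03, 2.35, -0.02, -2.01, -0.02]
[ 0.19 -0.09 -0.98] [-0.98  0.    0.21] [-0.21  0.   -0.98]
```

Request:
{"name": "move_arm", "arguments": {
  "motion": [
    [0.3, 0.03, 2.4, 0, -2, 0],
    [0.4, 0.03, 2.4, 0, -2, 0],
    [0.5, 0.03, 2.4, 0, -2, 0],
    [0.55, 0.03, 2.4, 0, -2, 0],
    [0.6, 0.03, 2.4, 0, -2, 0],
    [0.7, 0.03, 2.4, 0, -2, 0],
    [0, 0, 0, 0, 0, 0],
    [0, 0, 0, 0, 0, 0]
  ]
}}

```text
t: 3.1
ee_pos: [450.1, 274.8, 77.0]
ee_rot: [0.211, 0.972, -0.022, 0.102]
wrist_force: [-0.7, -0.2, -0.5]
finger_gap: 0.6
grip_force: 0.0
```

```bash
python3 - <<'E'
from h import *
import pickle
np.set_printoptions(suppress=True,precision=2)
s=sense();g=w2g(s['ee_pos']);w=read_camera('wrist');pickle.dump(w,open('c2.pkl','wb'));save('wrist2',w['img'])
R=Ro.from_quat(s['ee_rot']);print(g,s['wrist_force'],'err deg',np.degrees((R.inv()*RT).as_rotvec()))
for r in plan(s['ee_pos'],s['ee_rot'],g2w(-148,35,21.2),RT,4): print(r)
E
```

```text
[-149.07   33.96   77.05] [-0.66 -0.17 -0.55] err deg [-0.05 -0.02 -0.22]
[0.26, 0.03, 1.37, -0.01, -0.0, -0.06]
[0.26, 0.03, 1.37, -0.01, -0.0, -0.06]
[0.26, 0.03, 1.37, -0.01, -0.0, -0.06]
[0.26, 0.03, 1.37, -0.01, -0.0, -0.06]
```

View pics/wrist2.png

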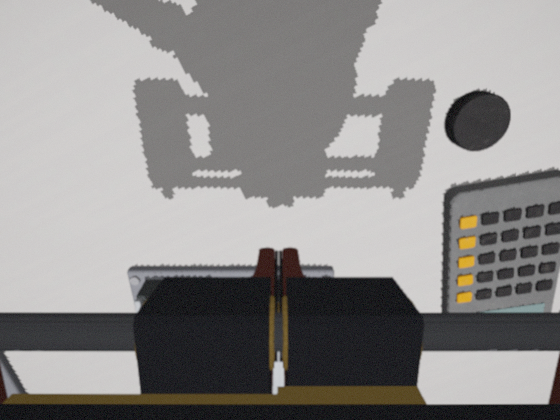

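The gutter's low plate edge shows at (130,267)–(333,267), with the finger tips at (278,250). I'll check the lane from it.

```bash
python3 - <<'E'
from h import *
import pickle
np.set_printoptions(suppress=True,precision=2)
w=pickle.load(open('c2.pkl','rb'))
for z in(0,5):
  P=onz(w,[(129,267),(334,267)],z);print(z,[w2g(p) for p in P])
E
```

```text
0 [array([-96.4, -76.8,   0. ]), array([-95.69,  75.58,   0.  ])]
5 [array([-99.76, -74.29,   5.  ]), array([-99.07,  74.66,   5.  ])]
```

Request:
{"name": "move_arm", "arguments": {
  "motion": [
    [0.25, 0.03, 1.4, 0, 0, 0],
    [0.25, 0.03, 1.4, 0, 0, 0],
    [0.25, 0.03, 1.4, 0, 0, 0],
    [0.25, 0.03, 1.4, 0, 0, 0],
    [0, 0, 0, 0, 0, 0],
    [0, 0, 0, 0, 0, 0]
  ]
}}

```text
t: 3.75
ee_pos: [452.0, 275.8, 18.7]
ee_rot: [0.211, 0.972, -0.023, 0.102]
wrist_force: [0.7, 0.5, 1.5]
finger_gap: -0.0
grip_force: 0.0
```

```bash
python3 - <<'E'
from h import *
np.set_printoptions(suppress=True,precision=2)
s=sense();g=w2g(s['ee_pos']);print(g,s['wrist_force'])
u=np.array([np.cos(np.radians(10)),0,np.sin(np.radians(10))]);base=np.array([-108.6,35,28.1])
for S in(-12,20,134):
  print(S,Ro.from_quat(s['ee_rot']).inv().apply(g2w(*(base+S*u))-s['ee_pos'])/10)
E
```

```text
[-147.72   35.62   18.68] [0.67 0.55 1.51]
-12 [-2.82 -0.06 -0.15]
20 [-6.02 -0.05 -0.04]
134 [-17.41  -0.02   0.35]
```

Request:
{"name": "move_arm", "arguments": {
  "motion": [
    [-0.7, 0, -0.05, 0, 0, 0],
    [-0.7, 0, -0.05, 0, 0, 0],
    [-0.7, 0, -0.05, 0, 0, 0],
    [-0.7, 0, 0, 0, 0, 0],
    [0, 0, 0, 0, 0, 0],
    [0, 0, 0, 0, 0, 0]
  ]
}}

```text
t: 4.35
ee_pos: [477.2, 264.6, 26.8]
ee_rot: [0.211, 0.972, -0.022, 0.102]
wrist_force: [-0.2, -0.3, -0.3]
finger_gap: 0.5
grip_force: 0.0
```

```bash
cat > st.py <<'E'
from h import *
np.set_printoptions(suppress=True,precision=2)
s=sense();g=w2g(s['ee_pos']);a=np.radians(10);u=np.array([np.cos(a),0,np.sin(a)]);n=np.array([-u[2],0,u[0]])
d=g-[-95,35,20];S=d@u;print(s['t'],g,'s from lip',S,'height over floor',d@n,'y err',d[1],'F in gutter',RG.T@s['wrist_force'][:2],s['wrist_force'][2],'bushing x if touching',-95+(S+26)*u[0]-16*u[2])
E
python3 st.py
```

```text
4.35 [-120.22   35.8    26.78] s from lip -23.659359809160364 height over floor 11.056493401719354 y err 0.8036380635761375 F in gutter [-0.02 -0.37] -0.28709810544554476 bushing x if touching -95.47329023572003
```

Request:
{"name": "move_arm", "arguments": {
  "motion": [
    [-0.3, 0, 0.01, 0, 0, 0],
    [-0.3, 0, 0.01, 0, 0, 0],
    [-0.3, 0, 0.02, 0, 0, 0],
    [-0.3, 0, 0.02, 0, 0, 0],
    [-0.3, 0, 0.02, 0, 0, 0],
    [-0.3, 0, 0.02, 0, 0, 0],
    [-0.3, 0, 0.02, 0, 0, 0],
    [-0.3, 0, 0.02, 0, 0, 0]
  ]
}}

```text
t: 5.15
ee_pos: [498.7, 254.9, 30.4]
ee_rot: [0.211, 0.972, -0.022, 0.102]
wrist_force: [-1.1, 0.2, 0.7]
finger_gap: 0.3
grip_force: 0.5
```

```bash
python3 st.py; python3 - <<'E'
from h import *
d=read_camera('side');save('side2',cv2.resize(d['img'][150:290,190:390],None,fx=4,fy=4,interpolation=cv2.INTER_CUBIC))
E
```

```text
5.15 [-96.58  35.87  30.41] s from lip 0.24762975484706073 height over floor 10.529852404504537 y err 0.866022720608072 F in gutter [-1.08 -0.25] 0.7094983258789315 bushing x if touching -71.92950156190358
```

View pics/side2.png

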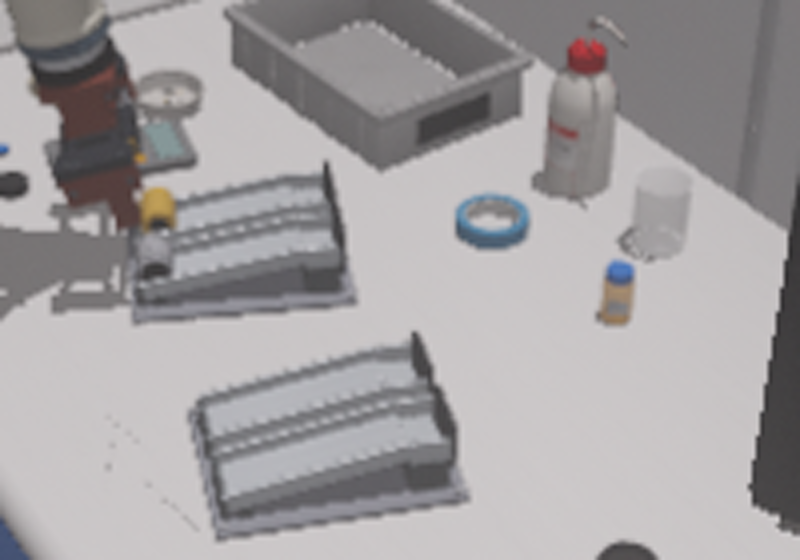

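The bushing has moved up its lane, from crop x 150 to 158, with the fingers behind it. The steel bearing is unmoved at (153,255). I'll keep pushing.

Request:
{"name": "move_arm", "arguments": {
  "motion": [
    [-0.3, 0, 0.01, 0, 0, 0],
    [-0.4, 0, 0.01, 0, 0, 0],
    [-0.4, 0, 0.01, 0, 0, 0],
    [-0.4, 0, 0.02, 0, 0, 0],
    [-0.4, 0, 0.01, 0, 0, 0],
    [-0.4, 0, 0.02, 0, 0, 0],
    [-0.4, 0, 0.01, 0, 0, 0],
    [-0.4, 0, 0.02, 0, 0, 0]
  ]
}}

```text
t: 6.0
ee_pos: [526.8, 242.1, 35.8]
ee_rot: [0.211, 0.972, -0.022, 0.102]
wrist_force: [-1.2, 0.1, 0.9]
finger_gap: 1.0
grip_force: 0.5
```

Request:
{"name": "move_arm", "arguments": {
  "motion": [
    [-0.4, 0, 0.01, 0, 0, 0],
    [-0.4, 0, 0.01, 0, 0, 0],
    [-0.4, 0, 0.01, 0, 0, 0],
    [-0.4, 0, 0.02, 0, 0, 0],
    [-0.4, 0, 0.01, 0, 0, 0],
    [-0.4, 0, 0.02, 0, 0, 0],
    [-0.4, 0, 0.01, 0, 0, 0],
    [-0.4, 0, 0.02, 0, 0, 0]
  ]
}}

```text
t: 6.8
ee_pos: [555.4, 229.1, 41.4]
ee_rot: [0.211, 0.972, -0.022, 0.102]
wrist_force: [-1.5, 0.4, 0.8]
finger_gap: 0.6
grip_force: 0.5
```

```bash
python3 st.py
```

```text
6.8 [-34.27  35.64  41.4 ] s from lip 63.5182224386224 height over floor 10.52794867476808 y err 0.6403550746697775 F in gutter [-1.5  -0.29] 0.77187813626669 bushing x if touching -9.620131349244136
```

Request:
{"name": "move_arm", "arguments": {
  "motion": [
    [-0.4, 0, 0.01, 0, 0, 0],
    [-0.4, 0, 0.01, 0, 0, 0],
    [-0.4, 0, 0.01, 0, 0, 0],
    [-0.4, 0, 0.02, 0, 0, 0],
    [-0.4, 0, 0.01, 0, 0, 0],
    [-0.4, 0, 0.02, 0, 0, 0],
    [-0.4, 0, 0.01, 0, 0, 0],
    [-0.4, 0, 0.02, 0, 0, 0]
  ]
}}

```text
t: 7.6
ee_pos: [584.1, 216.1, 47.0]
ee_rot: [0.211, 0.972, -0.022, 0.102]
wrist_force: [-1.6, 0.5, 0.9]
finger_gap: 0.3
grip_force: 0.5
```

Request:
{"name": "move_arm", "arguments": {
  "motion": [
    [-0.3, 0, 0.01, 0, 0, 0],
    [-0.3, 0, 0.01, 0, 0, 0],
    [-0.3, 0, 0.01, 0, 0, 0],
    [-0.3, 0, 0.01, 0, 0, 0],
    [-0.2, 0, 0.01, 0, 0, 0],
    [-0.2, 0, 0, 0, 0, 0],
    [-0.2, 0, 0.01, 0, 0, 0],
    [-0.2, 0, 0.01, 0, 0, 0]
  ]
}}

```text
t: 8.4
ee_pos: [601.9, 208.0, 50.4]
ee_rot: [0.211, 0.972, -0.022, 0.102]
wrist_force: [-1.5, 0.9, 1.2]
finger_gap: 0.0
grip_force: 0.5
```

```bash
python3 st.py
```

```text
8.4 [16.74 35.52 50.4 ] s from lip 115.32423083904203 height over floor 10.529268375979598 y err 0.5167118534585526 F in gutter [-1.78  0.21] 1.1730095073615998 bushing x if touching 41.398827376104684
```

Request:
{"name": "move_arm", "arguments": {
  "motion": [
    [-0.2, 0, 0.01, 0, 0, 0],
    [-0.2, 0, 0.01, 0, 0, 0],
    [-0.2, 0, 0, 0, 0, 0],
    [-0.2, 0, 0.01, 0, 0, 0],
    [-0.1, 0, 0, 0, 0, 0],
    [-0.1, 0, 0, 0, 0, 0],
    [0, 0, 0, 0, 0, 0]
  ]
}}

```text
t: 9.1
ee_pos: [610.9, 203.8, 52.2]
ee_rot: [0.211, 0.972, -0.022, 0.102]
wrist_force: [-0.0, 0.6, 0.4]
finger_gap: 0.3
grip_force: 0.0
```

```bash
python3 st.py; python3 - <<'E'
from h import *
d=read_camera('side');save('side3',cv2.resize(d['img'][150:290,190:390],None,fx=4,fy=4,interpolation=cv2.INTER_CUBIC))
E
```

```text
9.1 [26.67 35.42 52.18] s from lip 125.40932975812606 height over floor 10.564473609485184 y err 0.4204959945752762 F in gutter [-0.28  0.57] 0.4414360437300542 bushing x if touching 51.33071098151367
```

View pics/side3.png

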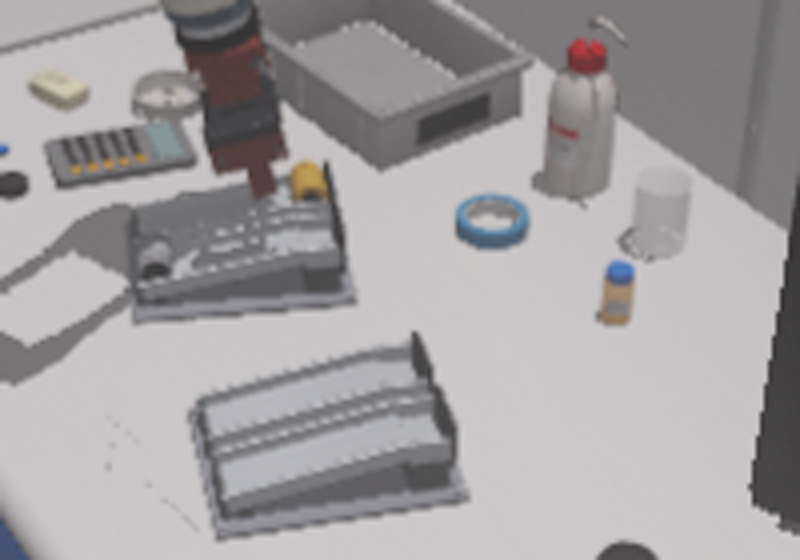

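The brass bushing now lies against the black end stop, at crop (310,180), and there is a gap to the finger. The contact force is down to zero and the steel bearing is still at (155,255). I'll back off and lift.

Request:
{"name": "move_arm", "arguments": {
  "motion": [
    [0.3, 0, -0.05, 0, 0, 0],
    [0.6, 0, -0.1, 0, 0, 0],
    [0.8, 0, -0.5, 0, 0, 0],
    [0.5, 0, -2, 0, 0, 0],
    [0, 0, -3, 0, 0, 0],
    [0, 0, -3.5, 0, 0, 0],
    [0, 0, -3.5, 0, 0, 0],
    [0, 0, -2, 0, 0, 0]
  ]
}}

```text
t: 9.95
ee_pos: [563.1, 226.4, 195.2]
ee_rot: [0.21, 0.972, -0.021, 0.104]
wrist_force: [-0.5, -0.8, -0.6]
finger_gap: 0.5
grip_force: 0.0
```

Request:
{"name": "move_arm", "arguments": {
  "motion": [
    [3, 0, -1, 0, 0, 0],
    [4, 0, 0, 0, 0, 0],
    [4, 0, 0, 0, 0, 0],
    [4, 0, 0, 0, 0, 0],
    [2, 0, 0, 0, 0, 0],
    [0, 0, 0, 0, 0, 0],
    [0, 0, 0, 0, 0, 0],
    [0, 0, 0, 0, 0, 0]
  ]
}}

```text
t: 10.75
ee_pos: [410.8, 294.9, 165.9]
ee_rot: [0.211, 0.972, -0.022, 0.103]
wrist_force: [0.9, -1.0, 0.0]
finger_gap: 0.4
grip_force: 0.0
```

```bash
python3 - <<'E'
from h import *
np.set_printoptions(suppress=True,precision=1)
d=read_camera('side');t=read_camera('top')
for n,k in(('top',t),('side',d)):
  h=cv2.cvtColor(k['img'],cv2.COLOR_RGB2HSV);m=cv2.inRange(h,(10,90,60),(28,255,255))
  N,l,s,ce=cv2.connectedComponentsWithStats(m)
  for i in range(1,N):
    if s[i,4]>40: print(n,s[i],ce[i],w2g(onz(k,[ce[i]],56)[0]))
  print(' expected px seated',proj(k,[g2w(59,35,56)]))
a=cv2.resize(t['img'][185:310,180:280],None,fx=4,fy=4,interpolation=cv2.INTER_CUBIC);b=cv2.resize(d['img'][165:255,210:300],(500,500),interpolation=cv2.INTER_CUBIC)
im=np.zeros((500,800,3),np.uint8);im[:,:400]=a[:500,:400];im[:400,400:]=cv2.resize(b,(400,400));save('end',im)
print(sense()['t'],sense()['wrist_force'])
E
```

```text
top [220 200  18  16 177] [228.1 207. ] [66.2 32.7 56. ]
 expected px seated [[226.2 209.1]]
side [263 191   9   9  59] [266.6 194.6] [69.7 46.5 56. ]
 expected px seated [[264.  196.6]]
10.85 [0.2 0.3 0.1]
```

View pics/end.png

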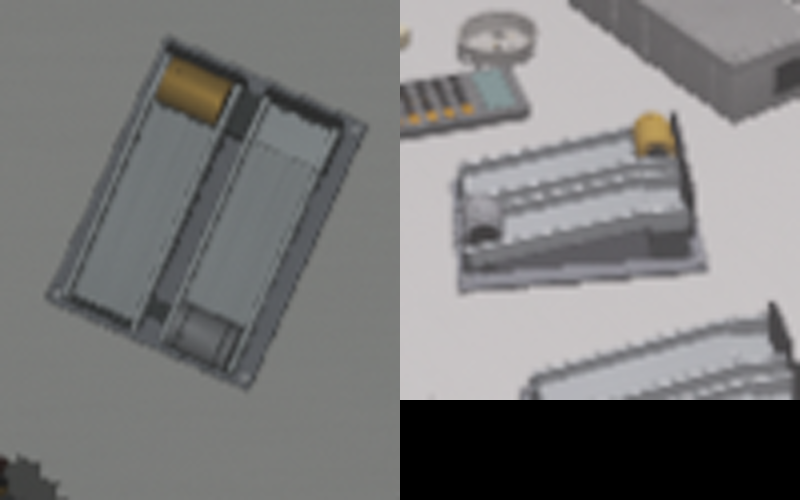

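The bushing sits square in the seat against the stop, at (195,90) in the left panel. Its measured travel is about 144 mm against 143 expected. The steel bearing is unmoved at (200,335), and the hand is clear.

```bash
python3 -c "
from station import *
print(hand_in())"
```

```text
the job is handed in; nothing more can be done
None
```

The brass bushing is seated against the black end stop, pushed there with closed fingertips; the steel bearing did not move, the hand is clear, and the job was handed in at about 11 s (no verdict was returned).

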